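Turn the slide carrier over onto its landing deck with the lifter

ROBOT

A 7-joint arm with a two-finger parallel gripper is mounted at the origin on a cart in front of the work surface, level with it; the furniture and walls round the work are solid. World frame = base frame: x ahead of the robot, y to its left, z up, the work surface at z = 0. Lengths are in m, angles in degrees, forces in N, time in s.
With the tool pointing down it reaches from about 0.375 to 0.925 m from the base axis. Payload 3.1 kg.
Tool frame: the origin (TCP) lies between the finger pads; the fingertips stand 8 mm ahead of it and the grasp point (between the pads) lies 11 mm behind it; z points along the fingers, y is the line along which they close (so a half turn about z gives the same grasp; the last joint's range is limited). The gripper opens to 85 mm and grips with 20 to 120 N. Pads are 22 mm wide; open, the fingers measure 114 mm over their backs; the gripper's body (76 mm by 85 mm) begins 54 mm behind the grasp point. The pads swing forward as they close: fully open they stand 13 mm farther back than shut.
Start: joints at [60.63, 21.939, 2.515, 91.553, -1.026, 66.532, -2.859], TCP at [0.262, -0.595, 0.239] pointing down, gripper open.
Joint ranges: [-149.38, 149.38], [-23.57, 123.04], [-84.95, 90], [0, 143.3], [-89.99, 269.99], [3.08, 112.72], [-163.45, 163.45]. Speed limits (degrees/s): [159.86, 159.86, 180, 180, 180, 180, 180].

INTERFACE

Orientations are given as a 3x3 rotation matrix whose columns are the frame's x, y, z axes.
In Python, from workcell import robot gives the robot as it stands. The module is installed in compiled form; this text tells all that it offers.
- The arm moves only by the shell command python3 -m inch 'ROWS' [OPENING] [FORCE]. ROWS is JSON, a list of rows, each an object with "linear": the shift along the tool's x, y, z in mm, a list of three; "twist": the turn about the tool's z in degrees. In form: [{"linear": [dx, dy, dz], "twist": twist}, ...]. A call has 1 to 12 rows; each row shifts and turns the commanded pose from where the row before left it, along the tool's axes as they then stand; what a row does not reach is not made up. A row lasts 1/8 s, in which the tool goes at most 62.5 mm and 10.7 degrees, less where a joint would pass 70% of its speed; a pose out of reach is approached as far as the arm can. A call with a gripper value outside its range is refused whole. OPENING is the finger opening in mm, from 0 to 85.4, set as the call begins (- or left out, the last holds). The fingers move at their own pace and stop on an object; FORCE is the grip in N (left out, the last holds). Time passes only in rows, so rows that do not move let the fingers close. It gives the time, the measured TCP pose, the force, the opening and the grip force at its end, in the units of the state.
- robot.get_obs(): the state, without advancing time (a new reading comes with each control period).
- robot.capture(name): name is "side" or "top"; returns the picture (400x640x3 uint8, red, green, blue); there is no depth.
- robot.get_calibration(name): a dict with "intrinsics" (3x3 intrinsics, pixels), "camera_from_world" (4x4, takes a point from world to camera coordinates). Camera axes: x right, y down, z forward; pixel columns grow to the right and rows downward; lengths in m; the calibration is good to about 2 mm. A picture is of the moment at which its call begins. get_calibration takes no time and is no camera call.
- robot.finish_job(): hands the job in; it is judged then, once.
Trained networks look in the newest picture that a camera, given by its name, has taken for a name from the list of things; names that differ only in an ending like _2 or _b are one class to them, and where a whole thing is asked for, a point or a joint stands for the part that bears it (a point fixed in the world has none). Each returns a list of dicts, best first, with "score" (0 to 1); they miss things now and then, are a little off and sometimes report something else, mostly with a low value. They report only what shows in the picture. A call takes as long as a camera call. They do not tell look-alikes from the thing itself.
- robot.find_in(camera, name): "extent" ([left, top, right, bottom] as shares, 0 to 1, of the picture: columns of its width, rows of its height, round what is visible of it).
The state is a dict: "time_s": time; "joint_pos": joint angles; "joint_velocities": joint speeds; "joint_torque": joint torques, N m; "eef_pos": TCP position; "orientation": TCP orientation; "ft_force": force on the tool from outside, world axes, zero at the start; "moment": the same for the moment, N m; "grip_width": finger opening in m; "grasp_force": force on a finger pad.
Only numpy, scipy, OpenCV 4.12 (cv2) and the standard library are available. Lean on these libraries where they do the work, as an engineer would, in place of code of your own. Each camera call takes 0.05 s, during which the arm holds its last target. There are 200 camera calls.

TASK

The slide carrier lies face down on the bench in front of the raised landing deck. Pick up the orange-handled lifter, slide its blade under the carrier's near edge and gently push the carrier until its far edge sits square against the deck's front step, then raise the near edge with the blade and tip the carrier right over so that it lies flat on the deck with its white face and feet upward. Do not touch the carrier with the gripper or knock the bottle and the timer; finally stand the lifter back on the bench, blade flat, clear of the deck and the carrier, and let go of it.

Things in the scene. Friction and masses are not known exactly. Their poses are not given: they have to be found in the camera images.
- deck: Landing deck, fixed: aluminium slab with black rubber top 12 mm above the bench, 118 mm deep (x), 166 mm wide (y). Origin at bench height at the middle of its front step face; +x points away over the deck (roughly away from the robot). An 8 mm wide lip, 8 mm above the rubber, runs round both sides (from x = 12 mm) and the far end, leaving 150 x 110 mm inside. The front is an open, plain step.
- deck_mid (a point): Middle of the deck's rubber top: 55 mm along +x from the step, 12 mm above the bench.
- carrier: Slide carrier, loose rigid plate 90 (x) x 120 (y) x 8 mm, 0.13 to 0.25 kg: blue back, white face with glass slides and four feet 8 mm tall, 10 mm across, at x +-33, y +-52 mm. Starts face down on its feet, plate 8 to 16 mm above the bench, far edge 8 to 24 mm from the step, up to 0.12 rad askew. Origin at bench height under its centre; +x to the deck, +z out of the blue back (up at the start).
- carrier_mid (a point): Centre of the carrier plate, at mid-thickness: 12 mm above the carrier's origin (16 mm above the bench when it lies turned over on the deck).
- carrier_near (a point): Middle of the carrier's near edge (the -x one, away from the deck at the start), at mid-thickness. Beneath it is a gap 8 mm high and 94 mm wide between the feet for the blade.
- carrier_far (a point): Middle of the carrier's far edge (the +x one, facing the deck step at the start), at mid-thickness. If pushed home askew, one of its corners meets the step first and friction can jam it so; shifting the lifter sideways as well as forward swings it square.
- lifter: Lifter, 0.15 kg, standing on the bench: flat steel blade 3 mm thick, 56 mm wide; upright orange grip 36 (x) x 14 (y) x 91 mm tall, to be grasped across its 14 mm. Origin at bench height under the grip's centre, +x to the blade tip (x = 54 mm). A cross shoulder 56 mm wide, 24 mm tall has its front face at x = 26 mm: with 28 mm of blade under the carrier it pushes on the carrier's edge.
- lifter_tip (a point): Middle of the blade's front edge, 54 mm ahead of the lifter's origin, at mid-thickness (1.5 mm above its underside).
- lifter_grip (a point): Point on the axis of the orange grip 64 mm above its underside, a good height to grasp.
- reagent: Bystander: amber reagent bottle with black cap, 52 mm in diameter, 100 mm tall, standing to the left of the deck; origin at the centre of its underside. Leave it alone.
- bench_timer: Bystander: small white count-down timer, 58x66x16 mm, lying to the right of the deck; origin at the centre of its underside. Leave it alone.
Mind the look-alikes: they are no part of the job. What is shaped like the lifter but blue or turquoise is not meant. There is more than one size of the carrier; the one meant has the size given above.

How it is judged (in metres and radians):
On the way, in this order (a step that is already met when the one before it is completed fails the run):
1. the carrier, still lying face down, has been pushed by the lifter until its far edge is against the deck's step (within 4 mm) and square to it (within 0.06 rad) (x of carrier_far in the frame of deck above -0.004 m and angle between the x axis of carrier and the x axis of deck, either way round below 0.06 rad and angle between carrier's own z axis and vertical below 0.1 rad and contact force between the fingers and lifter above 1 N), for 0.1 s.
2. the carrier is raised steeply (40 to 90 degrees) on the lifter, which the fingers hold (angle between carrier's own z axis and vertical between 0.7 and 1.57 rad and contact force between lifter and carrier above 0.1 N and contact force between the fingers and lifter above 1 N), for 0.1 s.
At the end, for the whole second after the job is handed in: The carrier rests on the deck turned over, white face and feet up, flat within 0.12 rad, its centre 10 to 75 mm beyond the step and within 30 mm of the deck's middle line; the lifter stands on the bench, blade flat (within 0.06 rad), touching neither deck nor carrier; all at rest (angle between carrier's own z axis and vertical above 3.02 rad and x of carrier_mid in the frame of deck between 0.01 and 0.075 m and y of carrier_mid in the frame of deck between -0.03 and 0.03 m and height (world z) of carrier_mid below 0.021 m and linear speed of each of carrier, lifter below 0.02 m/s and angle between lifter's own z axis and vertical below 0.06 rad and height (world z) of lifter below 0.004 m and contact force between lifter and carrier below 0.05 N and contact force between lifter and deck below 0.05 N).
It fails at once if the gripper or arm touches the carrier (contact force between any of the arm, the fingers and carrier above 0.5 N).
It fails at once if the lifter presses on the carrier with more than 25 N (contact force between lifter and carrier above 25 N).
It fails at once if the bottle is knocked (moved more than 20 mm or tipped) (distance of reagent from where it was at the start of the episode above 0.02 m or angle between reagent's own z axis and vertical above 0.25 rad).
It fails at once if the timer is moved more than 20 mm (distance of bench_timer from where it was at the start of the episode above 0.02 m).
It also fails if it takes over 61 s, if anything falls off the work surface, if the arm or the gripper's body presses on something with over 40 N, if the wrist force passes 120 N, or if a joint passes its speed limit or range.

## Working session

There is one attempt and no reset: what is moved stays moved. The work goes in short steps, Python scripts to look and compute and a shell command to move; the robot and the scene stay as the last step left them, time stands still between calls to the robot, and variables do not carry over. Pictures are saved under pics/ and viewed, at most 10 in all, crops included, and the job is handed in when it is done.

```bash
mkdir -p pics; python3 - <<'E'
from workcell import robot
import cv2,numpy as np
np.set_printoptions(precision=4,suppress=True)
o=robot.get_obs();print(o)
for c in("side","top"):
    im=robot.capture(c);cv2.imwrite(f"pics/{c}0.png",im[:,:,::-1])
    k=robot.get_calibration(c);print(c,k)
    for n in("deck","carrier","lifter","reagent","bench_timer"):
        for d in robot.find_in(c,n):
            e=np.array(d["extent"])*[640,400,640,400];print(c,n,round(d["score"],2),e.round(1))
E
```

```text
{'time_s': 0.0, 'joint_pos': array([60.629 , 21.9934,  2.5112, 91.6505, -1.0255, 66.532 , -2.8614]), 'joint_velocities': array([-0.021 , -0.0242,  0.0706,  0.0013, -0.0057,  0.0844, -0.0315]), 'joint_torque': array([  0.0001, -43.3459,   1.0246, -24.9511,   0.0106,   0.0114,
        -0.    ]), 'eef_pos': array([ 0.2616, -0.594 ,  0.2379]), 'orientation': array([[ 0.9152,  0.4031, -0.0012],
       [ 0.4031, -0.9152,  0.0024],
       [-0.0001, -0.0027, -1.    ]]), 'ft_force': array([-0.6482, -0.4131, -0.4199]), 'moment': array([-0.0083,  0.0478,  0.0449]), 'grasp_force': 0.0, 'grip_width': 0.08553054048693799}
side {'intrinsics': array([[426.9418,   0.    , 319.687 ],
       [  0.    , 426.9418, 198.9753],
       [  0.    ,   0.    ,   1.    ]]), 'camera_from_world': array([[-0.9585, -0.2852, -0.0008,  0.54  ],
       [-0.1552,  0.5239, -0.8375,  0.1749],
       [ 0.2393, -0.8026, -0.5464,  1.1268],
       [ 0.    ,  0.    ,  0.    ,  1.    ]])}
side deck 0.72 [241.8 222.  295.8 267.7]
side carrier 0.9 [301.8 230.1 331.3 259.1]
side carrier 0.56 [293.7 277.1 332.  302.6]
side carrier 0
[... 325 characters left out ...]
[[451.1175,   0.    , 330.3189],
       [  0.    , 451.1175, 199.918 ],
       [  0.    ,   0.    ,   1.    ]]), 'camera_from_world': array([[ 0.0003, -0.9999, -0.0121, -0.0051],
       [-0.9842,  0.0018, -0.177 ,  0.5668],
       [ 0.177 ,  0.0119, -0.9841,  1.3782],
       [ 0.    ,  0.    ,  0.    ,  1.    ]])}
top deck 0.84 [263.3 151.1 321.  194.1]
top carrier 0.96 [281.3 191.5 319.8 226.7]
top carrier 0.77 [352.6 211.2 382.1 232.7]
top carrier 0.64 [239.4 204.5 263.  232. ]
top lifter 0.88 [458.1 235.2 486.1 255.3]
top lifter 0.85 [423.2 227.9 440.6 251.7]
top lifter 0.66 [366.8 174.5 391.9 190.7]
top reagent 0.62 [226.7 171.6 246.9 190.6]
top bench_timer 0.63 [326.7 161.3 350.4 183.2]
```

View pics/top0.png

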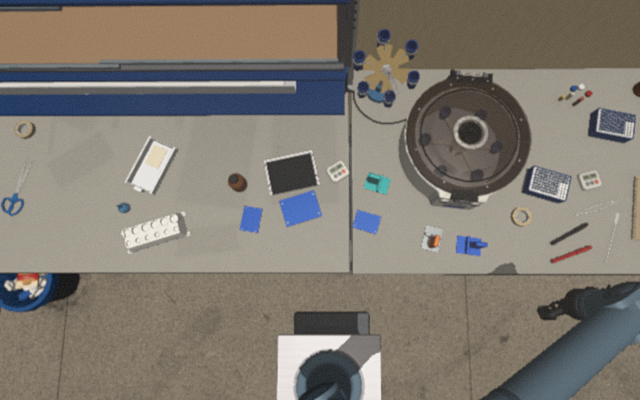

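View pics/side0.png

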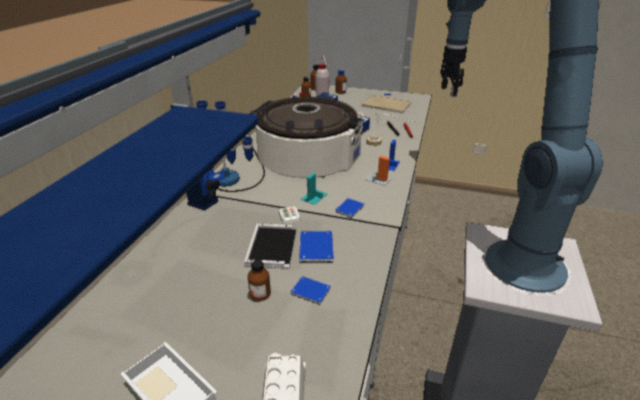

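The top view shows the deck near (291,172), the carrier (largest blue plate) at (300,209), the orange lifter at (432,240), the bottle at (237,182) and the timer at (337,171). The blue and turquoise lifters at (471,244) and (376,183) are decoys, as are the smaller blue plates.

```bash
cat >h.py <<'E'
import numpy as np,cv2
from workcell import robot
np.set_printoptions(precision=4,suppress=True)
def ray(c,px,z):
    k=robot.get_calibration(c);K=k["intrinsics"];T=k["camera_from_world"];R=T[:3,:3];t=T[:3,3]
    px=np.atleast_2d(px).astype(float);d=np.c_[px,np.ones(len(px))]@np.linalg.inv(K).T@R;o=-R.T@t
    return o+d*((z-o[2])/d[:,2])[:,None]
def proj(c,p):
    k=robot.get_calibration(c);q=np.atleast_2d(p)@k["camera_from_world"][:3,:3].T+k["camera_from_world"][:3,3]
    q=q@k["intrinsics"].T;return q[:,:2]/q[:,2:]
def mask(im,box,f):
    h=cv2.cvtColor(im,cv2.COLOR_RGB2HSV).astype(int);m=f(h[...,0],h[...,1],h[...,2]).astype(np.uint8)
    z=np.zeros_like(m);l,t,r,b=[int(v) for v in box];z[t:b,l:r]=m[t:b,l:r]
    n,L,s,_=cv2.connectedComponentsWithStats(z);return (L==1+np.argmax(s[1:,4])).astype(np.uint8)
def rect(c,m,z):
    # moments on the plane z: centre, axis, sides
    y,x=np.nonzero(m);
    y4,x4=np.nonzero(cv2.resize(m,None,fx=4,fy=4,interpolation=cv2.INTER_NEAREST))
    p=ray(c,np.c_[(x4+.5)/4-.5,(y4+.5)/4-.5],z)[:,:2]
    r=cv2.minAreaRect((p*1000).astype(np.float32));cv=np.cov(p.T);w,v=np.linalg.eigh(cv)
    return p.mean(0)*1000,np.sqrt(12*w)*1000,np.degrees(np.arctan(v[1,0]/v[0,0])),r
blue=lambda h,s,v:(h>100)&(h<130)&(s>150)&(v>90)
black=lambda h,s,v:(v<70)
orange=lambda h,s,v:(h<18)&(s>150)&(v>120)
E
python3 - <<'E'
from h import *
t=robot.capture("top");s=robot.capture("side")
print("car top",rect("top",mask(t,(275,186,330,232),blue),.016))
print("car side",rect("side",mask(s,(295,224,340,265),blue),.016))
print("deck top",rect("top",mask(t,(258,145,325,200),black),.012))
print("deck side",rect("side",mask(s,(240,218,300,272),black),.012))
for z in (.0,.091): print("orange top",z,rect("top",mask(t,(418,224,446,255),orange),z))
m=mask(s,(370,150,400,190),orange);y,x=np.nonzero(m);print("orange side",x.min(),x.max(),y.min(),y.max(),x.mean(),y.mean(), ray("side",[x.mean(),y.mean()],.05))
print(proj("top",[[0.5,-.25,.091]]))
a=cv2.resize(t[145:260,255:450],None,fx=4,fy=4,interpolation=cv2.INTER_CUBIC)
cv2.imwrite("pics/a.png",a[:,:,::-1])
E
```

```text
car top (array([548.8785,  96.5407]), array([ 79.8631, 106.7165]), np.float64(21.515044482314195), ((546.474853515625, 93.35212707519531), (85.30024719238281, 115.34156036376953), 17.455799102783203))
car side (array([545.844 ,  94.3152]), array([ 85.9262, 114.8755]), np.float64(17.264447606533242), ((546.3458862304688, 92.353759765625), (88.69158935546875, 115.78121948242188), 16.651378631591797))
deck top (array([662.2679, 123.9846]), array([104.9524, 144.3258]), np.float64(12.812666631404849), ((662.47314453125, 123.62107849121094), (108.54843139648438, 147.00308227539062), 12.5264310836792))
deck side (array([663.3508, 128.6368]), array([105.8868, 162.107 ]), np.float64(4.066529507703431), ((659.086669921875, 138.71902465820312), (110.74962615966797, 187.5508270263672), 12.322977066040039))
orange top 0.0 (array([ 442.4979, -345.0352]), array([11.9245, 32.3843]), np.float64(74.3938287190008), ((442.6356201171875, -344.91229248046875), (14.04655647277832, 34.37873458862305), 76.4286117553711))
orange top 0.091 (array([ 434.4638, -324.8886]), array([11.1796, 30.3611]), np.float64(74.39382871900077), ((434.5929260253906, -324.7732849121094), (13.169000625610352, 32.23092269897461), 76.42854309082031))
orange side 380 388 157 162 383.62857142857143 159.0 [[ 0.443  -0.3948  0.05  ]]
[[410.4091 219.0112]]
```

View pics/a.png

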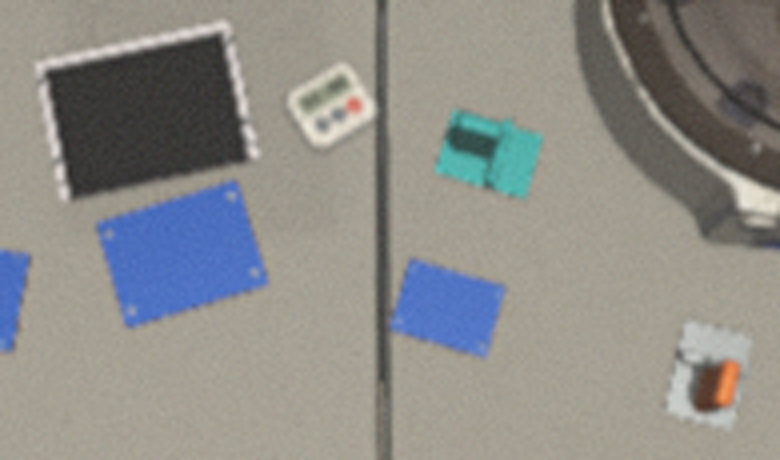

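The enlarged crop (offset 255,145, scale 4) shows the orange grip top at (727,384). Its blade runs from (668..735, 415..430) up to (685..750, 320..330), so the tip points away from the robot, turned slightly right. The carrier and deck rectangles are clear.

```bash
python3 - <<'E'
from h import *
c=np.array([[685,320],[750,330],[735,430],[668,415]])/4+[255-.4,145-.4]
w=ray("top",c,.003)[:,:2]*1000;print(w)
f=(w[0]+w[1])/2;b=(w[2]+w[3])/2;d=f-b;print("blade tip",f,"back",b,"yaw",np.degrees(np.arctan2(d[1],d[0])),np.linalg.norm(d))
u=d/np.linalg.norm(d);print("origin from tip",f-54*u)
t=robot.capture("top");s=robot.capture("side")
pt=[];
for n,im,box in(("top",t,(418,224,446,255)),("side",s,(370,150,400,190))):
    y,x=np.nonzero(mask(im,box,orange));pt.append((x.mean(),y.mean()));print(n,pt[-1],x.min(),x.max(),y.min(),y.max())
m=s[150:190:2,383];print(m.tolist())
for z in(.08,.091,.1):print(z,ray("top",pt[0],z),ray("side",pt[1],z))
E
```

```text
[[ 493.7017 -313.9205]
 [ 485.5171 -365.9644]
 [ 405.1682 -350.5162]
 [ 417.152  -297.4966]]
blade tip [ 489.6094 -339.9425] back [ 411.1601 -324.0064] yaw -11.482744370234903 80.05160357813666
origin from tip [ 436.6903 -329.1926]
top (np.float64(436.0), np.float64(240.5)) 434 438 236 245
side (np.float64(383.9428571428571), np.float64(158.97142857142856)) 380 388 157 162
[[168, 162, 149], [168, 162, 148], [167, 160, 145], [201, 138, 104], [183, 89, 39], [123, 58, 24], [114, 51, 16], [117, 54, 21], [119, 55, 23], [118, 55, 19], [122, 58, 27], [117, 53, 19], [121, 58, 26], [122, 57, 24], [121, 57, 25], [106, 74, 58], [148, 150, 148], [147, 148, 145], [166, 159, 147], [170, 164, 149]]
0.08 [[ 0.4355 -0.3275  0.08  ]] [[ 0.4349 -0.338   0.08  ]]
0.091 [[ 0.4345 -0.3251  0.091 ]] [[ 0.4323 -0.317   0.091 ]]
0.1 [[ 0.4337 -0.3231  0.1   ]] [[ 0.4302 -0.2998  0.1   ]]
```

```bash
python3 -m inch '[{"linear":[44,-29,0],"twist":0},{"linear":[44,-29,0],"twist":0},{"linear":[44,-29,0],"twist":0},{"linear":[44,-29,0],"twist":0},{"linear":[45,-29,0],"twist":0},{"linear":[45,-29,0],"twist":0},{"linear":[0,0,20],"twist":9.2},{"linear":[0,0,20],"twist":9.2},{"linear":[0,0,15],"twist":9.2},{"linear":[0,0,15],"twist":9.2},{"linear":[0,0,0],"twist":0}]' 85; python3 - <<'E'
from h import *
t=robot.capture("top");s=robot.capture("side")
A=cv2.resize(t[190:270,370:500],None,fx=4,fy=4,interpolation=cv2.INTER_CUBIC);B=cv2.resize(s[90:200,340:440],None,fx=4,fy=4,interpolation=cv2.INTER_CUBIC)
B=B[:,:400];o=np.zeros((440,920,3),np.uint8);o[:320,:520]=A;o[:,520:]=B;o=cv2.resize(o,None,fx=.85,fy=.85)
cv2.imwrite("pics/b.png",o[:,:,::-1])
E
```

```text
time_s: 2.17
eef_pos: [0.4343, -0.3277, 0.1681]
orientation: [[0.975, -0.224, -0.003], [-0.224, -0.975, 0.002], [-0.003, -0.001, -1.0]]
ft_force: [-0.2, 0.0, 0.5]
grip_width: 0.0852
grasp_force: 0.0
```

View pics/b.png

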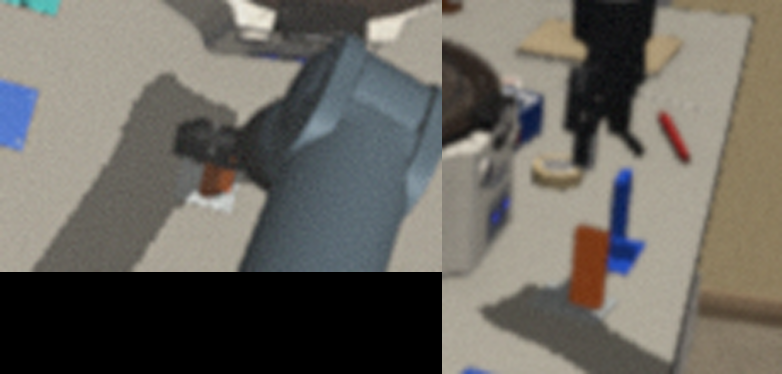

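The gripper stands above the orange grip, with the grip between its fingers in both crops, so I go down and close.

```bash
python3 -m inch '[{"linear":[0,0,40],"twist":0},{"linear":[0,0,40],"twist":0},{"linear":[0,0,25],"twist":0},{"linear":[0,0,10],"twist":0},{"linear":[0,0,0],"twist":0}]' 85; python3 -m inch '[{"linear":[0,0,0],"twist":0},{"linear":[0,0,0],"twist":0},{"linear":[0,0,0],"twist":0},{"linear":[0,0,0],"twist":0},{"linear":[0,0,0],"twist":0},{"linear":[0,0,0],"twist":0}]' 0 90
```

```text
time_s: 2.9
eef_pos: [0.4356, -0.3287, 0.0546]
orientation: [[0.974, -0.225, 0.0], [-0.225, -0.974, -0.0], [0.0, -0.0, -1.0]]
ft_force: [0.4, 0.4, -0.2]
grip_width: 0.0853
grasp_force: 0.0
time_s: 3.65
eef_pos: [0.4355, -0.3284, 0.0546]
orientation: [[0.974, -0.225, 0.0], [-0.225, -0.974, -0.0], [0.0, -0.0, -1.0]]
ft_force: [0.4, 0.9, 1.3]
grip_width: 0.013
grasp_force: 87.9
```

Gripped (13 mm, 88 N). Now lift, turn to the deck's yaw and carry it in front of the carrier.

```bash
python3 -m inch '[{"linear":[0,0,-20],"twist":0},{"linear":[0,0,-20],"twist":-8.5},{"linear":[0,0,-10],"twist":-8.5},{"linear":[0,0,0],"twist":-8.5},{"linear":[10,-48,0],"twist":0},{"linear":[10,-48,0],"twist":0},{"linear":[10,-48,0],"twist":0},{"linear":[10,-48,0],"twist":0},{"linear":[10,-48,0],"twist":0},{"linear":[10,-48,0],"twist":0},{"linear":[10,-49,0],"twist":0},{"linear":[10,-50,0],"twist":0}]'; python3 -m inch '[{"linear":[0,0,0],"twist":0},{"linear":[0,0,0],"twist":0}]'; python3 - <<'E'
from h import *
t=robot.capture("top");s=robot.capture("side")
print("car",rect("side",mask(s,(295,224,340,265),blue),.016),robot.get_obs()["ft_force"])
A=cv2.resize(t[145:245,250:350],None,fx=4,fy=4,interpolation=cv2.INTER_CUBIC);B=cv2.resize(s[210:310,255:355],None,fx=4,fy=4,interpolation=cv2.INTER_CUBIC)
cv2.imwrite("pics/c.png",np.hstack([A,B])[:,:,::-1])
E
```

```text
time_s: 5.15
eef_pos: [0.4292, 0.0679, 0.104]
orientation: [[0.977, 0.215, -0.0], [0.215, -0.977, -0.0], [-0.0, 0.0, -1.0]]
ft_force: [-0.0, -0.3, -1.9]
grip_width: 0.0132
grasp_force: 87.9
time_s: 5.4
eef_pos: [0.4293, 0.0661, 0.1038]
orientation: [[0.976, 0.216, -0.001], [0.216, -0.976, -0.001], [-0.001, 0.001, -1.0]]
ft_force: [-0.2, -0.7, -2.3]
grip_width: 0.0129
grasp_force: 88.0
car (array([547.1958,  94.1978]), array([ 83.3996, 114.7424]), np.float64(14.61195055761291), ((546.708984375, 92.46556091308594), (88.17109680175781, 115.60120391845703), 16.522382736206055)) [-0.3472  0.2014 -0.1652]
```

View pics/c.png

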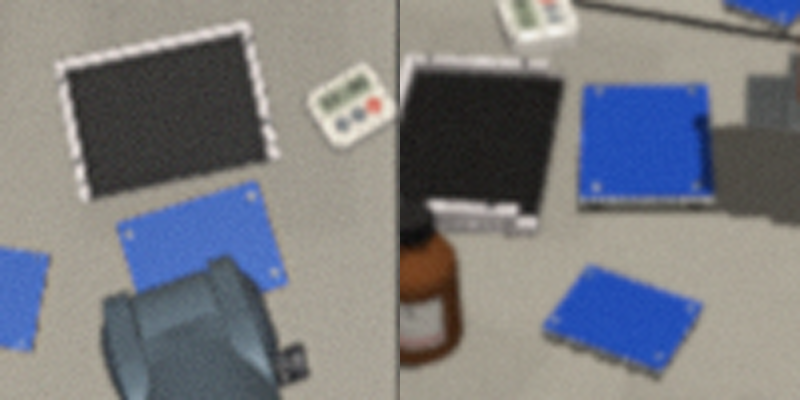

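```bash
python3 -m inch '[{"linear":[0,0,20],"twist":0},{"linear":[0,0,20],"twist":0},{"linear":[0,0,6],"twist":0},{"linear":[0,0,2],"twist":0},{"linear":[0,0,0],"twist":0}]';python3 -m inch '[{"linear":[8,0,0],"twist":0},{"linear":[8,0,0],"twist":0},{"linear":[8,0,0],"twist":0},{"linear":[6,0,0],"twist":0},{"linear":[6,0,0],"twist":0},{"linear":[0,0,0],"twist":0}]';  python3 - <<'E'
from h import *
t=robot.capture("top");s=robot.capture("side")
print("car",rect("side",mask(s,(295,224,340,265),blue),.016)[3],robot.get_obs()["ft_force"])
E
```

```text
time_s: 6.12
eef_pos: [0.4304, 0.0665, 0.0567]
orientation: [[0.977, 0.215, 0.001], [0.215, -0.977, 0.0], [0.001, 0.0, -1.0]]
ft_force: [-0.5, -0.2, -1.3]
grip_width: 0.013
grasp_force: 88.1
time_s: 6.88
eef_pos: [0.4656, 0.0747, 0.0563]
orientation: [[0.976, 0.216, 0.0], [0.216, -0.976, 0.0], [0.0, -0.0, -1.0]]
ft_force: [-0.1, -0.3, -1.2]
grip_width: 0.0131
grasp_force: 88.1
car ((546.88720703125, 92.52352905273438), (87.81021881103516, 115.60028839111328), 16.514944076538086) [ 0.4912 -1.2406 -1.5495]
```

```bash
python3 -m inch '[{"linear":[3,0,0],"twist":0},{"linear":[3,0,0],"twist":0},{"linear":[3,0,0],"twist":0},{"linear":[3,0,0],"twist":0},{"linear":[3,0,0],"twist":0},{"linear":[3,0,0],"twist":0},{"linear":[2,0,0],"twist":0},{"linear":[0,0,0],"twist":0}]';  cat > look.py <<'E'
from h import *
t=robot.capture("top");s=robot.capture("side")
r=rect("side",mask(s,(270,215,340,270),blue),.016)[3];o=robot.get_obs()
u=np.array([.9763,.2164]);v=np.array([-.2164,.9763]);S=np.array([608.7,111.9])
d=np.array(r[0])-S;L=o["eef_pos"][:2]*1000-S
print("car side",np.array(r[0]).round(1),r[2],"deck xy",d@u,d@v,"lifter deck xy",L@u,L@v,"ft deck",o["ft_force"][:2]@u,o["ft_force"][:2]@v,o["ft_force"][2])
m=mask(t,(270,180,330,235),blue);y,x=np.nonzero(m)
# far edge line from top: for columns, topmost blue
cols=np.arange(x.min()+5,x.max()-5);pts=np.array([[c,y[x==c].min()-.5] for c in cols if (x==c).any()],float)
w=ray("top",pts,.016)[:,:2]*1000-S;q=np.c_[w@u,w@v];k=np.abs(q[:,1])<45;f=np.polyfit(q[k,1],q[k,0],1);print("far edge deck x",np.median(q[k,0]),f[1],"skew deg",-np.degrees(f[0]))
E
python3 look.py
```

```text
time_s: 7.98
eef_pos: [0.4851, 0.0789, 0.0563]
orientation: [[0.976, 0.216, 0.001], [0.216, -0.976, 0.0], [0.001, -0.0, -1.0]]
ft_force: [-0.8, -0.0, -1.5]
grip_width: 0.0128
grasp_force: 88.1
car side [555.5  92. ] 13.945047378540039 deck xy -56.23395323059086 -7.915320185699457 lifter deck xy -127.87935938177287 -5.506926354604614 ft deck -0.22247271494391785 -0.054762100390147714 -1.076433585403589Traceback (most recent call last):
  File "look.py", line 10, in <module>
    w=ray("top",pts,.016)[:,:2]*1000-S;q=np.c_[w@u,w@v];k=np.abs(q[:,1])<45;f=np.polyfit(q[k,1],q[k,0],1);print("far edge deck x",np.median(q[k,0]),f[1],"skew deg",-np.degrees(f[0]))
                                                                              ~~~~~~~~~~^^^^^^^^^^^^^^^^^
    raise TypeError("expected non-empty vector for x")
TypeError: expected non-empty vector for x
```

```bash
sed -i '/^m=mask/,$d' look.py; python3 -m inch '[{"linear":[2,0,0],"twist":0},{"linear":[2,0,0],"twist":0},{"linear":[2,0,0],"twist":0},{"linear":[2,0,0],"twist":0},{"linear":[1,0,0],"twist":0},{"linear":[0,0,0],"twist":0}]'; python3 look.py; python3 -m inch '[{"linear":[1,0,0],"twist":0},{"linear":[0,0,0],"twist":0}]';python3 -m inch '[{"linear":[1,0,0],"twist":0},{"linear":[0,0,0],"twist":0}]'; python3 look.py
```

```text
time_s: 8.82
eef_pos: [0.4936, 0.0808, 0.0563]
orientation: [[0.976, 0.216, 0.0], [0.216, -0.976, 0.0], [0.0, -0.0, -1.0]]
ft_force: [-0.8, -0.1, -3.3]
grip_width: 0.013
grasp_force: 88.1
car side [563.1  92.8] 12.682552337646484 deck xy -48.639495677490274 -8.74741156066894 lifter deck xy -119.15551595522851 -5.4426223394124325 ft deck 0.014402635084889754 0.16697026685881272 -1.3607342172493273
time_s: 9.18
eef_pos: [0.4943, 0.081, 0.0563]
orientation: [[0.976, 0.216, 0.0], [0.216, -0.976, 0.0], [0.0, -0.0, -1.0]]
ft_force: [-0.8, -0.0, -1.9]
grip_width: 0.0129
grasp_force: 88.1
time_s: 9.43
eef_pos: [0.4955, 0.0812, 0.0563]
orientation: [[0.976, 0.216, 0.001], [0.216, -0.976, 0.0], [0.001, -0.0, -1.0]]
ft_force: [-1.6, -0.3, -1.2]
grip_width: 0.0129
grasp_force: 88.1
car side [566.   92.8] 12.356501579284668 deck xy -45.84033536254887 -9.42518172058105 lifter deck xy -117.17330598611645 -5.510036233738572 ft deck -0.7228126194832151 0.5687474006190961 -1.1771029389415926
```

```bash
for i in 1 2 ; do python3 -m inch '[{"linear":[1,0,0],"twist":0},{"linear":[0,0,0],"twist":0}]' | grep -E "eef|ft_"; python3 look.py; done
```

```text
eef_pos: [0.4965, 0.0814, 0.0563]
ft_force: [-1.3, -0.5, -1.9]
car side [566.7  93.5] 12.011585235595703 deck xy -45.009263161010786 -8.867097364654535 lifter deck xy -116.14852246409232 -5.466047304882211 ft deck -0.5053253196017885 0.18805664273372474 -1.8707110613043416
eef_pos: [0.4974, 0.0817, 0.0563]
ft_force: [-0.3, -0.2, -0.9]
car side [568.2  93.2] 12.423544883728027 deck xy -43.62475731079106 -9.452807645263665 lifter deck xy -115.22776252983515 -5.433734461884068 ft deck -0.6304222817628761 -0.24625036924003268 -1.9391628077794207
```

```bash
for i in 1 2 3; do python3 -m inch '[{"linear":[1,0,0],"twist":0},{"linear":[0,0,0],"twist":0}]' | grep -E "eef|ft_"; python3 look.py; done
```

```text
eef_pos: [0.4975, 0.0817, 0.0562]
ft_force: [-2.9, -0.6, 0.4]
car side [568.2  93.2] 12.423544883728027 deck xy -43.62475731079106 -9.452807645263665 lifter deck xy -115.05408959481964 -5.434340162318163 ft deck -3.5300612964066365 0.3210084748932411 -0.23016084512958523
eef_pos: [0.4977, 0.0817, 0.0559]
ft_force: [-4.8, -2.0, 2.1]
car side [568.2  93.2] 12.423544883728027 deck xy -43.62475731079106 -9.452807645263665 lifter deck xy -114.94756031574656 -5.428900522229551 ft deck -5.382033892780488 -0.02983194581496139 1.4175225793876396
eef_pos: [0.4978, 0.0817, 0.0557]
ft_force: [-5.7, -0.9, 2.2]
car side [568.2  93.2] 12.423544883728027 deck xy -43.62475731079106 -9.452807645263665 lifter deck xy -114.84747816531514 -5.454578797069467 ft deck -5.534670333249566 0.6846915649794151 2.8755405700246355
```

The push is blocked at about 5.5 N with the carrier square, so it is home. Now ease off and lift in an arc.

```bash
python3 -m inch '[{"linear":[-1.5,0,0],"twist":0},{"linear":[0,0,-2],"twist":0},{"linear":[0,0,-2],"twist":0},{"linear":[0,0,-2.5],"twist":0},{"linear":[0.2,0,-2.5],"twist":0},{"linear":[0.3,0,-2.5],"twist":0},{"linear":[0.4,0,-2.5],"twist":0},{"linear":[0.5,0,-2.5],"twist":0},{"linear":[0.6,0,-2.5],"twist":0},{"linear":[0.8,0,-2.5],"twist":0},{"linear":[0.8,0,-2.5],"twist":0},{"linear":[0,0,0],"twist":0}]'; python3 look.py; python3 - <<'E'
from h import *
t=robot.capture("top");s=robot.capture("side")
A=cv2.resize(t[145:245,250:350],None,fx=4,fy=4,interpolation=cv2.INTER_CUBIC);B=cv2.resize(s[190:290,255:355],None,fx=4,fy=4,interpolation=cv2.INTER_CUBIC)
cv2.imwrite("pics/d.png",np.hstack([A,B])[:,:,::-1])
E
```

```text
time_s: 12.78
eef_pos: [0.5018, 0.0826, 0.0805]
orientation: [[0.976, 0.216, -0.001], [0.216, -0.976, -0.0], [-0.001, 0.0, -1.0]]
ft_force: [-5.1, -1.0, -2.0]
grip_width: 0.0127
grasp_force: 88.0
car side [590.2  76. ] 85.93120574951172 deck xy -25.797115748901412 -31.022143009796135 lifter deck xy -110.71397470673847 -5.490265953289826 ft deck -4.9952385521400755 0.461467361813869 0.19688955864540358
```

View pics/d.png

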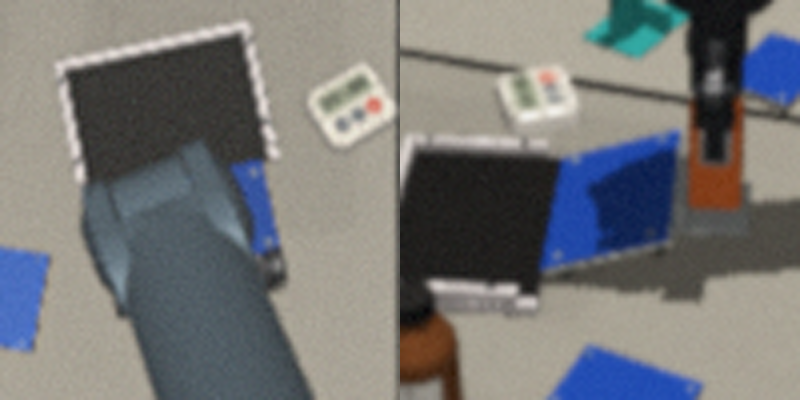

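The carrier tilts cleanly. In the side crop its far edge lies along the step (545-560 px) and its near edge is up against the lifter at x≈680. I continue the arc.

```bash
python3 -m inch '[{"linear":[1,0,-2.5],"twist":0},{"linear":[1,0,-2.4],"twist":0},{"linear":[1.2,0,-2.3],"twist":0},{"linear":[1.2,0,-2.3],"twist":0},{"linear":[1.4,0,-2.2],"twist":0},{"linear":[1.5,0,-2.2],"twist":0},{"linear":[1.5,0,-2.1],"twist":0},{"linear":[1.6,0,-2.1],"twist":0},{"linear":[1.8,0,-1.9],"twist":0},{"linear":[1.8,0,-1.9],"twist":0},{"linear":[1.9,0,-1.8],"twist":0},{"linear":[0,0,0],"twist":0}]'; python3 - <<'E'
from h import *
s=robot.capture("side")
B=cv2.resize(s[170:290,235:355],None,fx=4,fy=4,interpolation=cv2.INTER_CUBIC)
cv2.imwrite("pics/e.png",B[:,:,::-1])
E
```

```text
time_s: 14.48
eef_pos: [0.5179, 0.0862, 0.1042]
orientation: [[0.976, 0.216, 0.0], [0.216, -0.976, 0.0], [0.0, -0.0, -1.0]]
ft_force: [-1.5, 0.1, -1.8]
grip_width: 0.0133
grasp_force: 88.0
```

View pics/e.png

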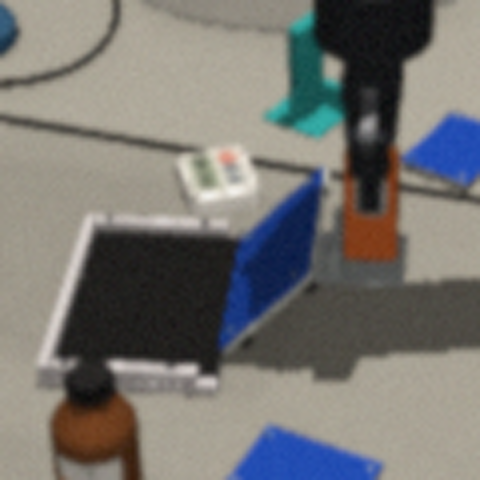

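The carrier is at about 45°, with the lifter blade still under its face (side crop: top edge at (320,175), foot line on the step at (222,345)).

```bash
python3 -m inch '[{"linear":[2.1,0,-1.6],"twist":0},{"linear":[2.1,0,-1.5],"twist":0},{"linear":[2.2,0,-1.5],"twist":0},{"linear":[2.2,0,-1.4],"twist":0},{"linear":[2.3,0,-1.2],"twist":0},{"linear":[2.3,0,-1.2],"twist":0},{"linear":[2.4,0,-1],"twist":0},{"linear":[2.5,0,-1],"twist":0},{"linear":[2.5,0,-0.8],"twist":0},{"linear":[2.5,0,-0.8],"twist":0},{"linear":[0,0,0],"twist":0}]'; python3 - <<'E'
from h import *
s=robot.capture("side")
B=cv2.resize(s[170:290,235:355],None,fx=4,fy=4,interpolation=cv2.INTER_CUBIC)
cv2.imwrite("pics/f.png",B[:,:,::-1])
E
```

```text
time_s: 15.9
eef_pos: [0.5408, 0.0913, 0.1162]
orientation: [[0.976, 0.216, 0.001], [0.216, -0.976, 0.0], [0.001, -0.0, -1.0]]
ft_force: [-0.6, -0.1, -0.9]
grip_width: 0.0134
grasp_force: 88.0
```

View pics/f.png

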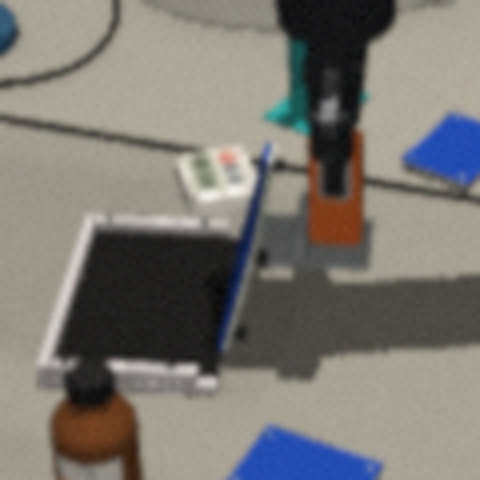

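It now stands at about 75°. I push on slowly past vertical.

```bash
python3 -m inch '[{"linear":[2.5,0,-0.5],"twist":0},{"linear":[2.5,0,0],"twist":0},{"linear":[2.5,0,0],"twist":0},{"linear":[2.5,0,0],"twist":0},{"linear":[2.5,0,0],"twist":0},{"linear":[2.5,0,0],"twist":0},{"linear":[2.5,0,0],"twist":0},{"linear":[2.5,0,0],"twist":0},{"linear":[2.5,0,0],"twist":0},{"linear":[0,0,0],"twist":0}]'; python3 - <<'E'
from h import *
s=robot.capture("side")
B=cv2.resize(s[170:290,235:355],None,fx=4,fy=4,interpolation=cv2.INTER_CUBIC)
cv2.imwrite("pics/g.png",B[:,:,::-1])
E
```

```text
time_s: 17.2
eef_pos: [0.5625, 0.0961, 0.1165]
orientation: [[0.976, 0.216, 0.0], [0.216, -0.976, 0.0], [0.0, -0.0, -1.0]]
ft_force: [0.3, 0.4, -2.4]
grip_width: 0.0131
grasp_force: 88.0
```

View pics/g.png

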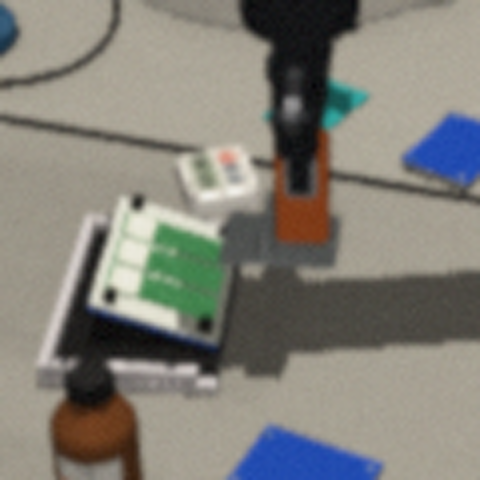

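The carrier has gone over, white face up, and still looks inclined (it may be mid-fall). I retreat, then check.

```bash
python3 -m inch '[{"linear":[-10,0,0],"twist":0},{"linear":[-15,0,0],"twist":0},{"linear":[-20,0,0],"twist":0},{"linear":[-20,0,0],"twist":0},{"linear":[-20,0,0],"twist":0},{"linear":[-20,0,0],"twist":0},{"linear":[-15,0,0],"twist":0},{"linear":[0,0,0],"twist":0}]'; python3 - <<'E'
from h import *
s=robot.capture("side");t=robot.capture("top")
A=cv2.resize(t[145:245,250:350],None,fx=4,fy=4,interpolation=cv2.INTER_CUBIC)
B=cv2.resize(s[195:295,235:335],None,fx=4,fy=4,interpolation=cv2.INTER_CUBIC)
cv2.imwrite("pics/i.png",np.hstack([A,B])[:,:,::-1])
E
```

```text
time_s: 18.25
eef_pos: [0.4434, 0.0695, 0.1162]
orientation: [[0.976, 0.216, -0.001], [0.216, -0.976, -0.001], [-0.001, 0.001, -1.0]]
ft_force: [1.1, -0.1, -2.5]
grip_width: 0.0131
grasp_force: 88.0
```

View pics/i.png

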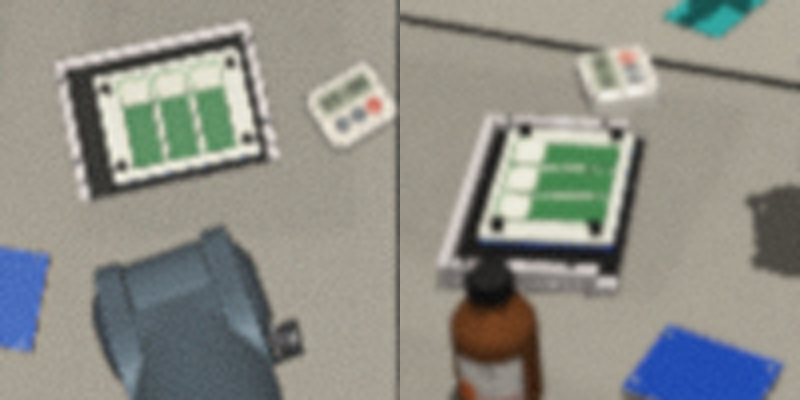

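The carrier lies flat inside the lips, white face and feet up: top crop centre is about (178,118), against about (168,112) for the rubber, so it is roughly 8 mm to the right. Now set the lifter down.

```bash
python3 -m inch '[{"linear":[0,0,20],"twist":0},{"linear":[0,0,20],"twist":0},{"linear":[0,0,12],"twist":0},{"linear":[0,0,5],"twist":0},{"linear":[0,0,2],"twist":0},{"linear":[0,0,1],"twist":0},{"linear":[0,0,1],"twist":0},{"linear":[0,0,0],"twist":0},{"linear":[0,0,0],"twist":0}]'
```

```text
time_s: 19.48
eef_pos: [0.4452, 0.0701, 0.0557]
orientation: [[0.976, 0.216, 0.0], [0.216, -0.976, -0.0], [0.0, 0.0, -1.0]]
ft_force: [-0.1, -0.0, -1.2]
grip_width: 0.0134
grasp_force: 88.1
```

```bash
python3 -m inch '[{"linear":[0,0,1],"twist":0},{"linear":[0,0,0.5],"twist":0},{"linear":[0,0,0],"twist":0},{"linear":[0,0,0],"twist":0}]'; python3 -m inch '[{"linear":[0,0,0],"twist":0},{"linear":[0,0,0],"twist":0},{"linear":[0,0,0],"twist":0},{"linear":[0,0,0],"twist":0},{"linear":[0,0,0],"twist":0},{"linear":[0,0,0],"twist":0}]' 85
```

```text
time_s: 19.98
eef_pos: [0.4453, 0.0702, 0.0545]
orientation: [[0.976, 0.216, 0.0], [0.216, -0.976, -0.0], [0.0, 0.0, -1.0]]
ft_force: [-1.9, -0.4, 5.4]
grip_width: 0.0128
grasp_force: 89.0
time_s: 20.72
eef_pos: [0.4451, 0.0701, 0.054]
orientation: [[0.976, 0.216, -0.0], [0.216, -0.976, 0.0], [-0.0, -0.0, -1.0]]
ft_force: [-0.4, 0.3, 0.1]
grip_width: 0.0853
grasp_force: 0.0
```

Released on the bench; now raise the arm, check the numbers and hand in.

```bash
python3 -m inch '[{"linear":[0,0,-15],"twist":0},{"linear":[0,0,-30],"twist":0},{"linear":[0,0,-40],"twist":0},{"linear":[0,0,-40],"twist":0},{"linear":[0,0,-20],"twist":0},{"linear":[0,0,0],"twist":0},{"linear":[0,0,0],"twist":0},{"linear":[0,0,0],"twist":0}]'; python3 - <<'E'
from h import *
s=robot.capture("side")
h=cv2.cvtColor(s,cv2.COLOR_RGB2HSV).astype(int)
m=(h[...,0]<18)&(h[...,1]>150)&(h[...,2]>90);m[:200]=0;m[:,:305]=0;y,x=np.nonzero(m);print("grip px",x.min(),x.max(),y.min(),y.max())
print("expected",proj("side",[[.445,.070,0.02],[.445,.070,.091]]))
E
```

```text
time_s: 21.72
eef_pos: [0.4439, 0.0699, 0.1977]
orientation: [[0.976, 0.216, -0.003], [0.216, -0.976, -0.0], [-0.003, -0.0, -1.0]]
ft_force: [0.2, -1.1, -0.6]
grip_width: 0.085
grasp_force: 0.0
grip px 348 361 224 249
expected [[353.9143 245.0243]
 [355.0712 224.0901]]
```

The lifter stands upright where it was expected.

```bash
python3 -c "
from workcell import robot
print(robot.finish_job())"
```

```text
the job is handed in; nothing more can be done
None
```

The job is handed in (no verdict returned): the carrier lies flat on the deck, white face and feet up, about 8 mm right of its middle, and the lifter stands released on the bench, clear of both.

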